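# Seat the shielding cover on the filter module and hold it home

## Task

First push the filter module on the plywood jig square and flush into the corner of the two wooden fences. Then pick up the shielding cover and slide it, square with the module, over the locating pin that it hides until it drops on, press it down fully home against the sprung strips, and finish while still holding it pressed down there, ready for its screws. The module must stay flush in the corner, and the die-cast box, the jar and the adapter standing nearby must be left where they are.

Things in the scene. Friction and masses are not known exactly. Their poses are not given: they have to be found in the camera images.
- fence_corner (a point): Inner corner of the fixed plywood jig, on its board (upper face 6 mm above the desk). x, y level along the jig's edges, z up. Inner face of the far fence: x = 0; of the left fence: y = 0. Both wooden fences are 18 mm wide and rise 18 mm above the board, which is open for 212 mm to -x and 182 mm to -y of here.
- module: Loose filter module on the board: dark steel block 130 (x) x 100 (y) x 36 mm tall, about 0.5 kg; origin at the centre of its underside, z up. Starts some cm out of the corner, a little turned. Flush in the corner, its origin lies at x = -65, y = -50 mm from fence_corner and its axes along the jig's.
- pin_tip (a point): Tip of the module's steel locating pin, in the middle of the module's top, 48 mm above the module's underside. The pin is upright, 10 mm across, rises 12 mm above the module's top, and its last 4 mm taper to 6 mm across.
- strips (a joint): Two copper strips on the module's top, 90 x 10 mm, along its x at y = +30 and -30 mm, moving together on springs: 0 = up, 5 mm above the module's top; 0.005 m = pressed level with it. They yield from about 4.3 N and take about 8 N to be level; the cover's weight alone does not press them.
- cover_center (a point): Centre, half-way up (28.5 mm above the underside), of the loose cover, 57 mm tall, 0.29 kg, flat on the desk: aluminium plate 110 (x) x 80 (y) x 17 mm, with a black upright grip bar on its middle, 70 mm along x, 14 mm wide, 40 mm tall. z up. Seated either way round, this point is 28.5 mm above the module's top when home, 33.5 resting on the strips, 40.5 resting on the pin's tip.
- cover: The same cover; origin at the centre of its underside, z up. There, unseen, the plate has a blind round socket for the pin: 12 mm across, 13.5 mm deep, with a 1.5 mm chamfer at its mouth.
- spare_box: Not part of the job: closed die-cast box, bare aluminium, 105 x 75 x 32 mm, flat top without a grip; origin at its underside.
- adapter: Not part of the job: small upright coaxial adapter, 22 mm across, 34 mm tall; origin at its underside.
- jar: Not part of the job: small closed jar, 54 mm across, 60 mm tall; origin at its underside.
Things that resemble listed ones, but are neither listed nor needed, are in the scene too. Leave any turquoise look-alike of the cover alone. Leave any pink look-alike of the module alone.

How it is judged:
On the way, in this order (a step that is already met when the one before it is completed fails the run):
1. the module is square and flush in the fence corner, with the cover not on it (x of module in the frame of fence_corner above -0.068 m and y of module in the frame of fence_corner above -0.053 m and angle between the x axis of module and the x axis of fence_corner, either way round below 0.035 rad and angle between module's own z axis and vertical below 0.04 rad and horizontal distance between cover_center and pin_tip above 0.05 m), for 0.3 s.
2. the cover has dropped on the locating pin (horizontal distance between cover_center and pin_tip below 0.005 m and z of cover_center in the frame of pin_tip below 0.0245 m and angle between cover_center's own z axis and vertical below 0.12 rad), for 0.2 s.
At the end, for the whole second after the job is handed in: Fingers press the cover (over 2 N): strips down at least 3.5 of 5 mm, cover within 4 mm of the pin's axis, within 1.5 mm of fully down, level within 0.06 rad, square with the module within 0.1 rad, at rest; module within 4 mm of both fences, square within 0.035 rad (x of module in the frame of fence_corner above -0.069 m and y of module in the frame of fence_corner above -0.054 m and angle between the x axis of module and the x axis of fence_corner, either way round below 0.035 rad and angle between module's own z axis and vertical below 0.04 rad and value of joint strips above 0.0035 m and horizontal distance between cover_center and pin_tip below 0.004 m and z of cover_center in the frame of pin_tip below 0.018 m and angle between the x axis of cover_center and the x axis of module, either way round below 0.1 rad and angle between cover_center's own z axis and vertical below 0.06 rad and contact force between the fingers and cover above 2 N and linear speed of cover below 0.02 m/s); the arm keeps its last pose, push and grip.
It fails at once if the die-cast box, the jar or the adapter is shifted by more than 30 mm (distance of any of spare_box, adapter, jar from where it was at the start of the episode above 0.03 m).
It also fails if it takes over 72 s, if anything falls off the work surface, if the arm or the gripper's body presses on something with over 40 N, if the wrist force passes 120 N, or if a joint passes its speed limit or range.

## Robot

A 6-joint arm with a two-finger parallel gripper is mounted at the origin on the work surface. World frame = base frame: x ahead of the robot, y to its left, z up, the work surface at z = 0. Lengths are in m, angles in rad, forces in N, time in s.
With the tool pointing down it reaches from about 0.35 to 0.975 m from the base axis. Payload 4.9 kg.
Tool frame: the origin (TCP) lies midway between the tips of the shut fingers; the grasp point (between the pads) lies ctrl.grip_point_offset behind it (ctrl.grip_point_offset is the distance from the TCP to the grasp point, in m); x points along the fingers, y is the direction in which the jaws open and shut, and the axes are right-handed (so a half turn about x gives the same grasp; the last joint's range is limited). The gripper opens to 85 mm and grips with 20 to 120 N. Pads are 22 mm wide; open, the fingers measure 114 mm over their backs; the gripper's body (76 mm by 85 mm) begins 54 mm behind the grasp point. The pads swing forward as they close: fully open they stand 13 mm farther back than shut.
Start: joints at [-1.325, 0.053, 1.613, -0, 1.476, -0.119], TCP at [0.223, -0.584, 0.231] pointing down, gripper open.
Joint ranges: [-3.01, 3.01], [-1.01, 2.22], [0.06, 2.58], [-1.02, 4.17], [0.09, 2.62], [-3.14, 3.14]. Speed limits (rad/s): [2.57, 2.57, 3.14, 3.14, 3.14, 3.14].

## Interface

Orientations are given as a rotation vector (axis times angle).
In Python, from station import ctrl gives the robot as it stands. The module is installed in compiled form; this text tells all that it offers.
- The arm moves only by the tool drive_tool, never from a script. Its argument "commands" is text: rows parted by semicolons, each of 5 numbers parted by spaces: the closure, from -1 (fully open) to 1 (shut), so that 0 is half open, then the shift along the tool's x, y, z in units of 40 mm (1.0 is 40 mm), then the turn about the tool's x in units of 5 degrees (1.0 is 5 degrees). A call has 1 to 8 rows; each row is the pose to reach, as a shift and turn from the pose commanded when the call began, along the tool's axes at that moment; what a row does not reach only later rows make up. A row lasts 1/12 s, in which the tool goes at most 41.7 mm and 7.16 degrees, less where a joint would pass 70% of its speed; a pose out of reach is approached as far as the arm can. A call with a gripper value outside its range is refused whole. The fingers move at their own pace and stop on an object; "newtons" is the grip in N (left out, the last holds). Time passes only in rows, so rows that repeat a pose let the fingers close. It gives the time, the measured TCP pose, the force and the opening at its end, in the units of the state.
- ctrl.get_obs(): the state, without advancing time (a new reading comes with each control period).
- ctrl.get_image(name): name is "side" or "top" or "wrist"; returns (picture, depth): 480x640x3 uint8, blue, green, red; 480x640 float32, m along the optical axis (not along the pixel's ray), 0 where there is no reading.
- ctrl.camera_info(name): a dict with "K" (3x3 intrinsics, pixels), "k1" (the pictures are not rectified: a ray, as slopes to the right and down, at radius r is drawn at 1 + k1 r^2 times it, then the intrinsics apply), "T" (4x4, takes a point from camera to world coordinates). Camera axes: x right, y down, z forward; pixel columns grow to the right and rows downward; lengths in m; the calibration is good to about 2 mm. A picture is of the moment at which its call begins: read the wrist's pose just before it. camera_info takes no time and is no camera call; for the wrist camera it gives the pose at the moment of the call.
- ctrl.finish_job(): hands the job in, once; it reports no verdict.
The state is a dict: "t": time; "q": joint angles; "dq": joint speeds; "effort": joint torques, N m; "tool_pos": TCP position; "tool_rot": TCP orientation; "contact_force": force on the tool from outside, world axes, zero at the start; "wrist_torque": the same for the moment, N m; "opening": finger opening in m.
Only numpy, scipy, OpenCV 4.12 (cv2) and the standard library are available. Lean on these libraries where they do the work, as an engineer would, in place of code of your own. Each camera call takes 0.05 s, during which the arm holds its last target.

## Working session

There is one attempt and no reset: what is moved stays moved. The work goes in short steps, Python scripts to look and compute and a tool call to move; the robot and the scene stay as the last step left them, time stands still between calls to the robot, and variables do not carry over. Pictures are saved under pics/ and viewed, and the job is handed in when it is done.

Besides the shell and the picture viewer there is one more tool, called after "Emit:" as name(argument=value, ...) on one line, values as JSON. drive_tool: Moves the arm, as the interface text tells. Its arguments: {"type":"object","properties":{"commands":{"type":"string"},"newtons":{"type":"number"}},"required":["commands"]}

```bash
mkdir -p pics; cat > h.py <<'E'
import numpy as np, cv2
from station import ctrl
from scipy.spatial.transform import Rotation as R
def grab(n):
    info=ctrl.camera_info(n); im,d=ctrl.get_image(n); return np.array(im),np.array(d),info
def rays(info,uv):
    uv=np.asarray(uv,float).reshape(-1,2); K=np.array(info["K"]);k1=info["k1"]
    xd=(uv-[K[0,2],K[1,2]])/[K[0,0],K[1,1]]
    x=xd.copy()
    for _ in range(30): x=xd/(1+k1*(x**2).sum(1,keepdims=True))
    return np.c_[x,np.ones(len(x))]
def onplane(info,uv,z):
    T=np.array(info["T"]); r=rays(info,uv)@T[:3,:3].T; o=T[:3,3]
    return o+r*((z-o[2])/r[:,2])[:,None]
def cloud(info,d):
    v,u=np.mgrid[:480,:640]; r=rays(info,np.c_[u.ravel(),v.ravel()]); T=np.array(info["T"])
    p=(r*d.reshape(-1,1))@T[:3,:3].T+T[:3,3]; return p.reshape(480,640,3)
def proj(info,P):
    T=np.linalg.inv(np.array(info["T"])); p=np.atleast_2d(P)@T[:3,:3].T+T[:3,3]; x=p[:,:2]/p[:,2:]
    x=x*(1+info["k1"]*(x**2).sum(1,keepdims=True)); K=np.array(info["K"]); return x*[K[0,0],K[1,1]]+[K[0,2],K[1,2]]
E
python3 - <<'E'
from h import *
print({k:np.round(v,4) for k,v in ctrl.get_obs().items()})
for n in("top","side","wrist"):
    im,d,i=grab(n); cv2.imwrite(f"pics/{n}0.png",im); np.savez(f"{n}0.npz",im=im,d=d,K=i["K"],k1=i["k1"],T=i["T"])
    print(n,np.round(i["T"],3).tolist(),np.round(i["K"],1).tolist(),i["k1"])
print(ctrl.grip_point_offset)
E
```

```text
{'t': np.float64(0.0), 'q': array([-1.325 ,  0.0533,  1.6143, -0.    ,  1.476 , -0.119 ]), 'dq': array([ 0.0001,  0.0013,  0.0006, -0.0003, -0.0015,  0.0013]), 'effort': array([-1.00000e-04, -3.93685e+01, -3.70170e+01, -1.00000e-04,
        7.20000e-03,  0.00000e+00]), 'tool_pos': array([ 0.2228, -0.5833,  0.2301]), 'tool_rot': array([ 2.0232,  0.3752, -2.0234]), 'contact_force': array([-0.533 ,  1.0077,  0.4535]), 'wrist_torque': array([ 0.0073, -0.0179,  0.0046]), 'opening': np.float64(0.0854)}
top [[0.003, -0.993, 0.117, 0.328], [-1.0, -0.003, 0.004, -0.015], [-0.004, -0.117, -0.993, 1.24], [0.0, 0.0, 0.0, 1.0]] [[509.4, 0.0, 324.0], [0.0, 509.4, 235.3], [0.0, 0.0, 1.0]] 0.01187289829435888
side [[-0.999, -0.033, 0.02, 0.418], [-0.036, 0.577, -0.816, 0.864], [0.016, -0.816, -0.578, 0.687], [0.0, 0.0, 0.0, 1.0]] [[593.5, 0.0, 321.3], [0.0, 593.5, 245.2], [0.0, 0.0, 1.0]] -0.18020146506014725
wrist [[0.357, -0.901, -0.248, 0.286], [-0.934, -0.344, -0.093, -0.56], [-0.002, 0.265, -0.964, 0.374], [0.0, 0.0, 0.0, 1.0]] [[361.0, 0.0, 321.0], [0.0, 361.0, 240.3], [0.0, 0.0, 1.0]] -0.06599058817266248
0.0187
```

View pics/top0.png

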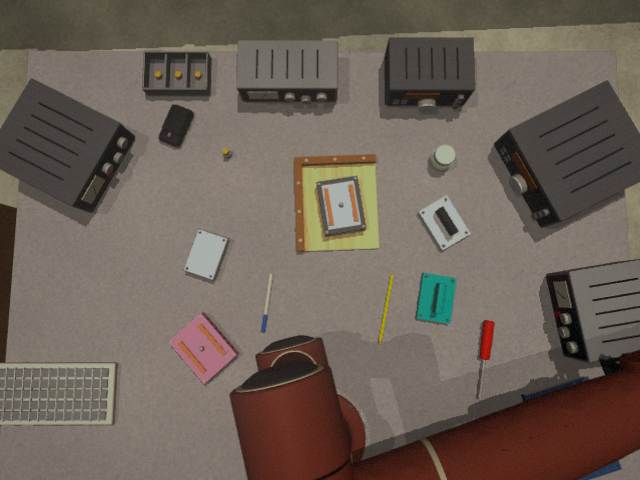

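View pics/side0.png

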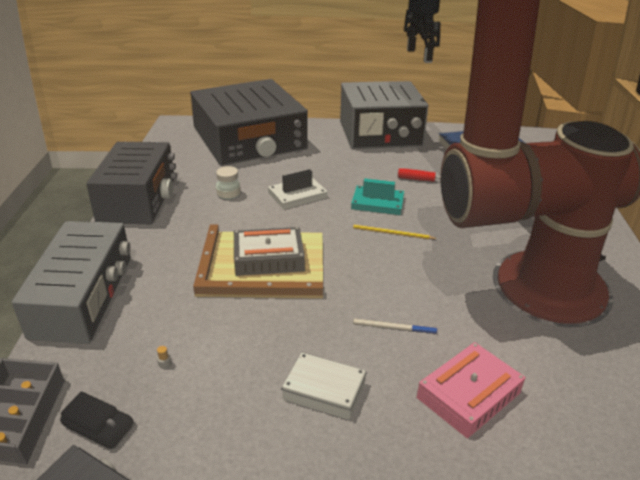

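The top view shows the module on the jig at (341,205), with the fences along column 298 and row 158. Cover candidates:
- White plate with black grip bar at (444,222).
- Turquoise look-alike at (436,298).
- Plain box at (207,255), which has no grip.

The white one fits the description. I'll enlarge it and measure.

```bash
python3 - <<'E'
from h import *
z=np.load("top0.npz"); im,d=z["im"],z["d"]; i=dict(K=z["K"],k1=float(z["k1"]),T=z["T"])
c=im[140:270,280:480]; cv2.imwrite("pics/crop0.png",cv2.resize(c,None,fx=4,fy=4,interpolation=cv2.INTER_CUBIC))
P=cloud(i,d)
for u,v in[(341,205),(310,230),(300,220),(340,158),(444,160),(465,228),(430,210),(447,222),(444,215),(227,153),(207,255),(360,240)]: print(u,v,np.round(P[v,u],4))
E
```

```text
341 205 [ 0.5397 -0.0505  0.0538]
310 230 [0.4865 0.0239 0.0022]
300 220 [0.5077 0.0474 0.026 ]
340 158 [ 0.6616 -0.049   0.024 ]
444 160 [ 0.6476 -0.2947  0.0588]
465 228 [ 0.4905 -0.3512  0.0172]
430 210 [ 0.5345 -0.2678  0.0167]
447 222 [ 0.4989 -0.2979  0.06  ]
444 215 [ 0.5156 -0.2917  0.0585]
227 153 [0.672  0.2269 0.0289]
207 255 [0.4222 0.2678 0.031 ]
360 240 [ 0.4615 -0.0979  0.0095]
```

View pics/crop0.png

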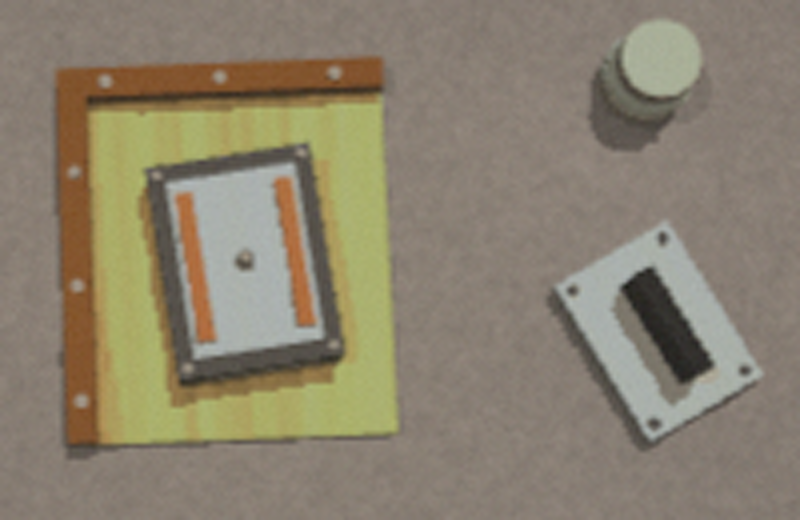

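The crop confirms it: a white plate with four holes and a black upright bar. Next I'll measure the corner, the module and the cover.

```bash
cat > meas.py <<'E'
from h import *
def load(f):
    z=np.load(f); return z["im"],z["d"],dict(K=z["K"],k1=float(z["k1"]),T=z["T"])
def rect(mask,info,z):
    cs,_=cv2.findContours(mask.astype(np.uint8),cv2.RETR_EXTERNAL,cv2.CHAIN_APPROX_NONE)
    c=max(cs,key=cv2.contourArea)[:,0,:].astype(float)
    p=onplane(info,c,z)[:,:2]*1000
    r=cv2.minAreaRect(p.astype(np.float32)); b=cv2.boxPoints(r)
    a,w=r[1]; e=b[1]-b[0]; e2=b[2]-b[1]
    L=e if np.hypot(*e)>np.hypot(*e2) else e2
    ang=np.degrees(np.arctan2(L[1],L[0])); ang=(ang+90)%180-90
    return np.array(r[0]),sorted(r[1]),ang,b
E
python3 - <<'E'
from meas import *
for n in("top","side"):
    im,d,i=load(n+"0.npz"); hsv=cv2.cvtColor(im,cv2.COLOR_BGR2HSV); P=cloud(i,d)
    print(n)
    X,Y,Z=P[...,0],P[...,1],P[...,2]
    roi=(X>.4)&(X<.72)&(Y>-.17)&(Y<.09)&(d>0)
    H,S,V=cv2.split(hsv)
    roic=(X>.42)&(X<.58)&(Y>-.38)&(Y<-.22)
    m=roic&(S<40)&(V>130); m=cv2.morphologyEx(m.astype(np.uint8),cv2.MORPH_OPEN,np.ones((3,3)))
    # cover incl bar
    print("cover plate",rect(m,i,.017)); 
    b=(roic&(V<60)).astype(np.uint8); print("bar",rect(b,i,.057))
    bt=roic&(Z>.045); q=P[bt][:,:2]*1000; print("bar depth",cv2.minAreaRect(q.astype(np.float32)))
    br=roi&(H<15)&(S>110)&(V>60)&(V<150)&(Z<.032); cv2.imwrite(f"pics/br{n}.png",br*255)
    mt=roi&(Z>.034)&(Z<.05); print("module depth-mask",rect(cv2.morphologyEx(mt.astype(np.uint8),cv2.MORPH_CLOSE,np.ones((5,5))),i,.042))
    st=roi&(H<12)&(S>120)&(V>150); cv2.imwrite(f"pics/st{n}.png",st*255)
    k,l,s,c=cv2.connectedComponentsWithStats(st.astype(np.uint8)); 
    for j in range(1,k):
        if s[j,4]>20: print("strip",onplane(i,[c[j]],.047)*1000,s[j])
E
```

```text
top
cover plate (array([ 510.37579346, -298.39199829]), [132.2071533203125, 147.94712829589844], np.float32(-89.878265), array([[ 444.1152 , -224.55904],
       [ 444.42953, -372.50583],
       [ 576.63635, -372.22498],
       [ 576.322  , -224.27817]], dtype=float32))
bar (array([ 501.7522583, -296.3208313]), [20.144065856933594, 66.4197769165039], np.float32(30.647255), array([[ 468.04684, -304.5844 ],
       [ 478.31528, -321.9148 ],
       [ 535.45764, -288.05725],
       [ 525.1892 , -270.72687]], dtype=float32))
bar depth ((503.943603515625, -301.658203125), (69.70208740234375, 15.62037181854248), 31.36188316345215)
module depth-mask (array([541.56689453, -51.32966614]), [99.98297119140625, 130.9251708984375], np.float32(9.323471), array([[ 468.87012 ,  -12.604066],
       [ 485.0681  , -111.266205],
       [ 614.2637  ,  -90.05527 ],
       [ 598.0657  ,    8.606873]], dtype=float32))
side
cover plate (array([ 498.13018799, -270.11602783]), [155.63864135742188, 158.44140625], np.float32(89.66579), array([[ 419.85013, -348.8815 ],
       [ 575.4861 , -349.78928],
       [ 576.4
[... 281 characters left out ...]
  [ 525.8073 , -221.34283]], dtype=float32))
bar depth ((502.4820556640625, -296.5440979003906), (71.6694107055664, 20.462947845458984), 29.98614501953125)
module depth-mask (array([540.88519287, -40.74872589]), [111.76361846923828, 130.30787658691406], np.float32(9.246841), array([[ 467.59836  ,    3.9374523],
       [ 485.55746  , -106.373825 ],
       [ 614.172    ,  -85.434906 ],
       [ 596.2129   ,   24.876373 ]], dtype=float32))
strip [[546.95523333 -76.95717808  47.        ]] [244 229  46   7 164]
strip [[538.00331838 -16.4189092   47.        ]] [245 248  48   6 149][ WARN:0@1.429] global loadsave.cpp:1063 imwrite_ Unsupported depth image for selected encoder is fallbacked to CV_8U.
```

```bash
python3 - <<'E'
import cv2,numpy as np
a=cv2.imread("pics/brtop.png")[140:270,270:400];b=cv2.imread("pics/brside.png")[200:320,180:340]
s=cv2.imread("pics/side0.png")[200:320,180:340]
cv2.imwrite("pics/j.png",np.hstack([cv2.resize(x,(260,240)) for x in(a,b,s)]))
E
```

```text
(no output)
```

View pics/j.png

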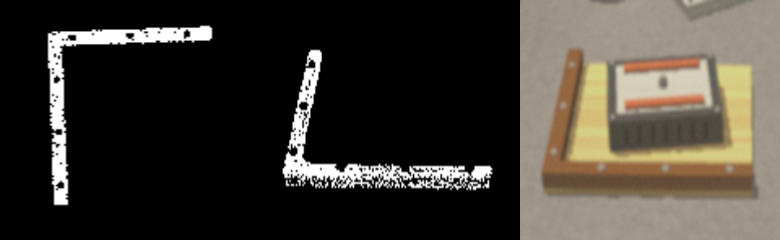

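```bash
cat > jig.py <<'E'
from meas import *
def jig(im,d,i):
    H,S,V=cv2.split(cv2.cvtColor(im,cv2.COLOR_BGR2HSV)); P=cloud(i,d)
    X,Y,Z=P[...,0],P[...,1],P[...,2]
    roi=(X>.4)&(X<.72)&(Y>-.17)&(Y<.09)&(d>0)
    br=roi&(H<15)&(S>110)&(V>60)&(V<150)&(Z>.012)&(Z<.034)
    br=cv2.morphologyEx(br.astype(np.uint8),cv2.MORPH_CLOSE,np.ones((3,3)))
    v,u=np.nonzero(br); p=onplane(i,np.c_[u,v],.024)[:,:2]*1000
    # far fence: p near x max ; left: y max
    far=p[(p[:,0]>p[:,0].max()-26)&(p[:,1]<p[:,1].max()-30)]
    lef=p[(p[:,1]>p[:,1].max()-26)&(p[:,0]<p[:,0].max()-30)]
    out=[]
    for q in(far,lef):
        vx,vy,x0,y0=cv2.fitLine(q.astype(np.float32),cv2.DIST_HUBER,0,.01,.01).ravel(); out.append((vx,vy,x0,y0))
        n=np.array([-vy,vx]); s=(q-[x0,y0])@n; print("width",np.percentile(s,[2,98]),"ang",np.degrees(np.arctan2(vy,vx)),"at",x0,y0)
    return out
if __name__=="__main__":
    for n in("top","side"): print(n); jig(*load(n+"0.npz"))
    for n in("top","side"):
        im,d,i=load(n+"0.npz");P=cloud(i,d);b=(P[...,0]>.3)&(P[...,0]<.45)&(P[...,1]>-.2)&(P[...,1]<.2); print(n,"desk z",np.median(P[b][:,2]))
        for nm,x0,x1,y0,y1 in(("near",.40,.43,-.05,.03),("right",.5,.6,-.22,-.18),("left",.5,.6,.1,.2)):
            b=(P[...,0]>x0)&(P[...,0]<x1)&(P[...,1]>y0)&(P[...,1]<y1); print(nm,np.median(P[b][:,2]))
    o=ctrl.get_obs(); print(np.round(R.from_rotvec(o["tool_rot"]).as_matrix(),4))
E
python3 jig.py
```

```text
top
width [-8.92158506  9.06249047] ang -87.77223 at 659.0341 -51.15034
width [-7.69654484  7.47642823] ang 2.3458562 at 539.4042 50.739395
side
width [-8.47730853  8.89793147] ang -87.44775 at 656.9525 -33.07608
width [-9.38371833 10.02165795] ang 1.0399295 at 539.6725 65.89232
top desk z 0.0005932888858140029
near 0.00011227699301008531
right -8.138499490029094e-05
left -2.833539290336695e-05
side desk z -0.0002463540699504385
near -0.0005705713469978946
right -0.0007645769924414791
left -9.564334550982156e-05
[[-4.000e-04  3.568e-01 -9.342e-01]
 [ 1.500e-03 -9.342e-01 -3.568e-01]
 [-1.000e+00 -1.600e-03 -2.000e-04]]
```

View pics/wrist0.png

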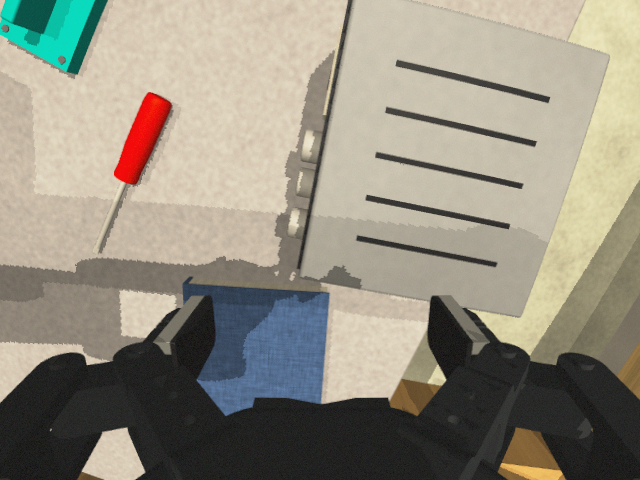

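Jig yaw is about 2.3°. The module needs about 43 mm in x, 43 mm in y and a turn of about 7°. I'll write a helper that gives each move in tool units.

```bash
cat > to.py <<'E'
import sys
from h import *
def st():
    o=ctrl.get_obs(); M=R.from_rotvec(o["tool_rot"]).as_matrix()
    print("t %.2f pos %s psi %.2f tilt %.2f F %s tq %s open %.1f q6 %.2f"%(o["t"],np.round(np.array(o["tool_pos"])*1000,1),np.degrees(np.arctan2(M[1,1],M[0,1])),np.degrees(np.arccos(-M[2,0])),np.round(o["contact_force"],1),np.round(o["wrist_torque"],2),o["opening"]*1000,o["q"][5])); return o,M
def to(x,y,z,psi=None):
    o,M=st(); d=M.T@(np.array([x,y,z])-np.array(o["tool_pos"])*1000)/40
    p=np.degrees(np.arctan2(M[1,1],M[0,1])); t=0 if psi is None else -((psi-p+180)%360-180)/5
    print("units xyz",np.round(d,3),"turn",round(t,3))
if __name__=="__main__":
    a=[float(v) for v in sys.argv[1:]]
    to(*a) if a else st()
E
python3 to.py 425 -60 200 -87.7
```

```text
t 0.15 pos [ 222.9 -583.4  230.3] psi -69.10 tilt 0.09 F [ 0.2 -0.1 -0.5] tq [ 0.01 -0.01 -0.  ] open 85.5 q6 -0.12
units xyz [  0.777 -10.42   -9.389] turn 3.72
```

Emit:
drive_tool(commands="0 0 -1 -0.9 0.5;0 0 -2 -1.8 1;0 0 -2.8 -2.5 1.5;0 0 -3.5 -3.2 2;0 0 -4.2 -3.8 2.5;0 0 -4.9 -4.4 3;0 0.2 -5.6 -5.1 3.72;0 0.3 -6.3 -5.7 3.72")

```text
t: 0.82
tool_pos: [0.3438, -0.2721, 0.22]
tool_rot: [2.203, 0.041, -2.202]
contact_force: [0.6, 0.1, -0.1]
opening: 0.0428
```

```bash
python3 to.py 425 -60 150 -87.7
```

```text
t 0.82 pos [ 343.8 -272.1  220. ] psi -87.86 tilt 0.05 F [ 0.6  0.1 -0.1] tq [ 0.02 -0.01 -0.04] open 42.8 q6 0.69
units xyz [ 1.749 -5.225 -2.226] turn -0.031
```

Emit:
drive_tool(commands="0 0.2 -0.8 -0.4 0;0 0.5 -1.7 -0.7 0;0 0.7 -2.5 -1.1 0;0 0.9 -3.3 -1.4 0;0 0.9 -4.1 -1.8 0;0 0.9 -4.8 -2.1 0;0 0.9 -5.2 -2.25 0;0 0.9 -5.2 -2.25 0")

```text
t: 1.48
tool_pos: [0.4254, -0.0598, 0.1838]
tool_rot: [2.199, 0.051, -2.2]
contact_force: [-0.3, -0.3, -0.2]
opening: 0.0431
```

```bash
python3 - <<'E'
from meas import *
import to
to.st()
im,d,i=grab("wrist"); cv2.imwrite("pics/w1.png",im); np.savez("w1.npz",im=im,d=d,K=i["K"],k1=i["k1"],T=i["T"])
P=cloud(i,d)
m=(P[...,2]>.034)&(P[...,2]<.052)&(P[...,0]>.45)
print(rect(cv2.morphologyEx(m.astype(np.uint8),cv2.MORPH_CLOSE,np.ones((5,5))),i,.042))
E
```

```text
t 1.48 pos [425.4 -59.8 183.8] psi -87.43 tilt 0.07 F [-0.3 -0.3 -0.2] tq [ 0.02 -0.03  0.01] open 43.1 q6 1.21
(array([538.30352783, -50.34855652]), [100.61842346191406, 119.32732391357422], np.float32(9.226776), array([[ 471.34512 ,  -10.256896],
       [ 487.47855 , -109.573456],
       [ 605.26196 ,  -90.440216],
       [ 589.12854 ,    8.876343]], dtype=float32))
```

View pics/w1.png

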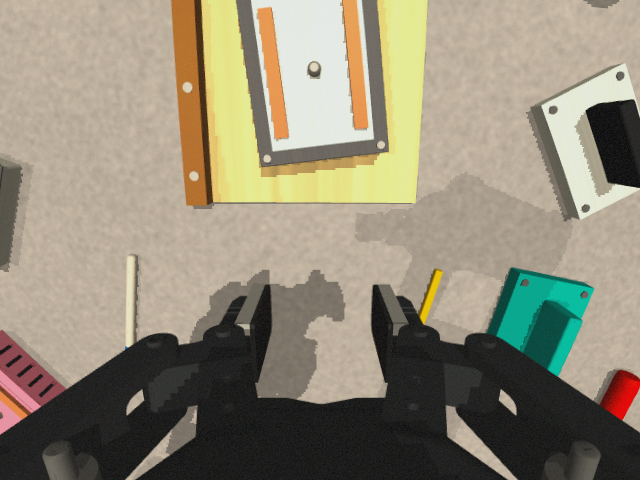

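The wrist view shows the module at (315,70), the left fence's inner edge near column 208 and the cover at the right, agreeing with the top view. Now down, then push along the jig's +x.

Emit:
drive_tool(commands="0 1 0 0 0;0 2 0 0 0;0 3 0 0 0;0 3.8 0 0 0;0 4.1 0 0 0;0 4.1 0 0 0")

```text
t: 2.03
tool_pos: [0.421, -0.0625, 0.0159]
tool_rot: [2.194, 0.045, -2.213]
contact_force: [0.3, 0.3, -0.1]
opening: 0.0431
```

```bash
python3 to.py 483 -57.5 18 -87.7;python3 to.py 503 -57 18 -87.7
```

```text
t 2.03 pos [421.  -62.5  15.9] psi -87.80 tilt 0.52 F [ 0.3  0.3 -0.1] tq [-0.02 -0.01  0.01] open 43.1 q6 1.21
units xyz [-0.065 -0.065 -1.552] turn -0.02
t 2.03 pos [421.  -62.5  15.9] psi -87.80 tilt 0.52 F [ 0.3  0.3 -0.1] tq [-0.02 -0.01  0.01] open 43.1 q6 1.21
units xyz [-0.07  -0.059 -2.052] turn -0.02
```

Emit:
drive_tool(commands="0 -0.06 -0.02 -0.4 0;0 -0.06 -0.03 -0.7 0;0 -0.06 -0.05 -0.9 0;0 -0.06 -0.06 -1.1 0;0 -0.06 -0.06 -1.3 0;0 -0.06 -0.06 -1.5 0;0 -0.06 -0.06 -1.7 0;0 -0.06 -0.06 -1.8 0")

```text
t: 2.7
tool_pos: [0.4972, -0.0573, 0.0229]
tool_rot: [2.2, 0.044, -2.202]
contact_force: [-6.0, 1.3, 2.3]
opening: 0.0427
```

```bash
python3 to.py 508 -57 18 -87.7
```

```text
t 2.70 pos [497.2 -57.3  22.9] psi -87.69 tilt 0.06 F [-6.   1.3  2.3] tq [0.26 0.83 0.07] open 42.7 q6 1.27
units xyz [ 0.123  0.003 -0.271] turn 0.001
```

Emit:
drive_tool(commands="0 0.06 0 -0.07 0;0 0.06 0 -0.14 0;0 0.06 0 -0.2 0;0 0.06 0 -0.26 0")

```text
t: 3.03
tool_pos: [0.5068, -0.0569, 0.0199]
tool_rot: [2.2, 0.044, -2.202]
contact_force: [-4.2, -0.4, 1.5]
opening: 0.0427
```

```bash
python3 to.py; python3 - <<'E'
from meas import *
from jig import jig
im,d,i=grab("top"); cv2.imwrite("pics/t2.png",im[130:260,270:400]); np.savez("t2.npz",im=im,d=d,K=i["K"],k1=i["k1"],T=i["T"])
im,d,i=grab("wrist"); cv2.imwrite("pics/w2.png",im); np.savez("w2.npz",im=im,d=d,K=i["K"],k1=i["k1"],T=i["T"])
E
```

```text
t 3.03 pos [506.8 -56.9  19.9] psi -87.71 tilt 0.06 F [-4.2 -0.4  1.5] tq [-0.01  0.57 -0.08] open 42.7 q6 1.27
```

View pics/w2.png

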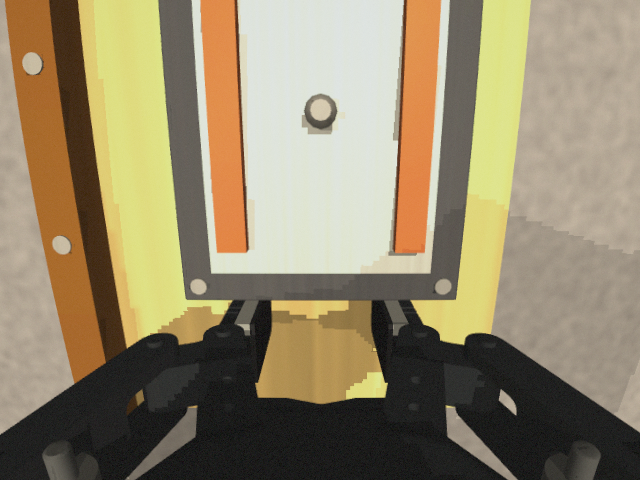

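The module sits square to the fingers, pin at (320,110). Next I'll keep pushing until the far fence pushes back.

Emit:
drive_tool(commands="0 0 0 -0.05 0;0 0 0 -0.1 0")

```text
t: 3.3
tool_pos: [0.511, -0.0566, 0.02]
tool_rot: [2.2, 0.044, -2.202]
contact_force: [-11.0, -3.1, 2.1]
opening: 0.0431
```

Emit:
drive_tool(commands="0 0 0 -0.05 0;0 0 0 -0.1 0")

```text
t: 3.47
tool_pos: [0.5109, -0.0566, 0.0199]
tool_rot: [2.186, 0.045, -2.215]
contact_force: [-28.0, -1.7, 22.6]
opening: 0.0427
```

Fence reached: 28 N with the TCP stalled at x = 0.511. Backing off and rising to look.

Emit:
drive_tool(commands="0 0 0 0.3 0;0 0 0 0.7 0;0 -0.6 0 0.7 0;0 -1.5 0 0.7 0;0 -2.4 0 0.7 0;0 -2.4 0 0.7 0;0 -2.4 0 0.7 0")

```text
t: 4.05
tool_pos: [0.4906, -0.0583, 0.12]
tool_rot: [2.21, 0.042, -2.19]
contact_force: [-0.5, -0.1, -0.2]
opening: 0.0425
```

```bash
cat > mod.py <<'E'
from meas import *
import sys
from jig import jig
n=sys.argv[1]; tag=sys.argv[2]
im,d,i=grab(n); cv2.imwrite(f"pics/{tag}.png",im if n=="wrist" else cv2.resize(im[130:270,260:470],None,fx=3.5,fy=3.5)); np.savez(tag+".npz",im=im,d=d,K=i["K"],k1=i["k1"],T=i["T"])
P=cloud(i,d); m=(P[...,2]>.034)&(P[...,2]<.05)&(P[...,0]>.45)&(P[...,0]<.7)&(P[...,1]>-.18)&(P[...,1]<.1)
k,l,s,c=cv2.connectedComponentsWithStats(m.astype(np.uint8)); m=l==1+np.argmax(s[1:,4])
print(rect(cv2.morphologyEx(m.astype(np.uint8),cv2.MORPH_CLOSE,np.ones((5,5))),i,.042))
jig(im,d,i)
E
python3 to.py; python3 mod.py top t3; python3 to.py 585 -180 120 2.3; python3 to.py 585 -180 120 -177.7
```

```text
t 4.05 pos [490.6 -58.3 120. ] psi -87.70 tilt 0.54 F [-0.5 -0.1 -0.2] tq [ 0.03  0.01 -0.06] open 42.5 q6 1.26
(array([629.58410645, -54.49649429]), [44.232566833496094, 98.58207702636719], np.float32(-89.88308), array([[ 607.3673   ,   -5.250678 ],
       [ 607.5685   , -103.83255  ],
       [ 651.8009   , -103.74231  ],
       [ 651.59973  ,   -5.1604385]], dtype=float32))
width [-11.85507194   7.22951832] ang -87.74255 at 661.039 -51.49061
width [-8.47044896  7.43993152] ang 1.8696581 at 540.6008 50.890907
t 4.10 pos [488.8 -57.8 117.6] psi -87.70 tilt 0.25 F [ 0.4  0.8 -0.4] tq [ 0.01 -0.01  0.02] open 43.2 q6 1.26
units xyz [-0.048  3.149 -2.28 ] turn -18.0
t 4.10 pos [488.8 -57.8 117.6] psi -87.70 tilt 0.25 F [ 0.4  0.8 -0.4] tq [ 0.01 -0.01  0.02] open 43.2 q6 1.26
units xyz [-0.048  3.149 -2.28 ] turn 18.0
```

View pics/t3.png

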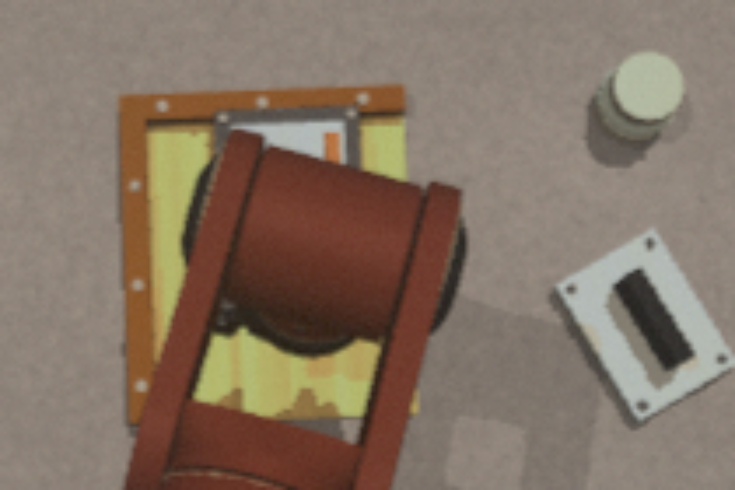

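The top view shows the module flush along the far fence. About 47 mm remains towards the left fence, so I'm moving to its -y side.

Emit:
drive_tool(commands="0 0 0.3 -0.3 -1.4;0 0 0.7 -0.6 -2.8;0 0 1.1 -0.9 -4.2;0 0 1.5 -1.3 -5.6;0 0 1.9 -1.7 -7;0 0 2.2 -2.1 -8.4;0 0 2.4 -2.4 -9.8;0 0 2.4 -2.4 -11.2")

```text
t: 4.77
tool_pos: [0.5882, -0.1509, 0.1139]
tool_rot: [1.6, 0.899, -1.601]
contact_force: [0.4, 0.4, 0.9]
opening: 0.0425
```

```bash
python3 to.py 590 -152 80 2.3
```

```text
t 4.77 pos [ 588.2 -150.9  113.9] psi -31.42 tilt 0.06 F [0.4 0.4 0.9] tq [-0.01  0.02  0.03] open 42.5 q6 0.17
units xyz [0.848 0.053 0.   ] turn -6.745
```

Emit:
drive_tool(commands="0 0 0.05 0 -1.4;0 0 0.05 0 -2.8;0 0 0.05 0 -4.2;0 0.6 0.05 0 -5.6;0 1.2 0.05 0 -6.75;0 1.8 0.05 0 -6.75;0 2.35 0.05 0 -6.75;0 2.35 0.05 0 -6.75")

```text
t: 5.43
tool_pos: [0.5836, -0.1486, 0.0144]
tool_rot: [1.181, 1.238, -1.189]
contact_force: [-1.4, 0.7, -1.2]
opening: 0.0428
```

```bash
python3 to.py 588 -70 19 2.3
```

```text
t 5.43 pos [ 583.6 -148.6   14.4] psi 2.04 tilt 0.73 F [-1.4  0.7 -1.2] tq [ 0.07 -0.01 -0.01] open 42.8 q6 -0.41
units xyz [-0.107  0.178 -1.961] turn -0.051
```

Emit:
drive_tool(commands="0 -0.03 0.05 -0.2 0;0 -0.05 0.1 -0.4 0;0 -0.05 0.1 -0.6 0;0 -0.05 0.1 -0.8 0;0 -0.05 0.1 -1 0;0 -0.05 0.1 -1.2 0;0 -0.05 0.1 -1.4 0;0 -0.05 0.1 -1.55 0")

```text
t: 6.1
tool_pos: [0.5916, -0.089, 0.026]
tool_rot: [1.181, 1.222, -1.182]
contact_force: [-1.9, -6.2, 2.6]
opening: 0.0428
```

```bash
python3 to.py 586 -70 19 2.3
```

```text
t 6.10 pos [591.6 -89.   26. ] psi 2.11 tilt 0.23 F [-1.9 -6.2  2.6] tq [-0.95  0.22  0.06] open 42.8 q6 -0.31
units xyz [ 0.172 -0.123 -0.481] turn -0.038
```

Emit:
drive_tool(commands="0 0.05 -0.03 -0.07 0;0 0.1 -0.06 -0.14 0;0 0.14 -0.08 -0.2 0;0 0.14 -0.08 -0.27 0;0 0.14 -0.08 -0.34 0;0 0.14 -0.08 -0.4 0")

```text
t: 6.6
tool_pos: [0.5876, -0.0731, 0.0196]
tool_rot: [1.183, 1.223, -1.182]
contact_force: [0.2, -4.8, 4.4]
opening: 0.0427
```

Emit:
drive_tool(commands="0 0 0 -0.05 0;0 0 0 -0.1 0")

```text
t: 6.77
tool_pos: [0.5874, -0.0692, 0.0195]
tool_rot: [1.183, 1.223, -1.182]
contact_force: [0.8, -4.9, 4.2]
opening: 0.0428
```

Emit:
drive_tool(commands="0 0 0 -0.06 0;0 0 0 -0.12 0")

```text
t: 6.93
tool_pos: [0.5878, -0.0663, 0.0197]
tool_rot: [1.178, 1.22, -1.182]
contact_force: [2.5, -18.4, 1.2]
opening: 0.0429
```

Emit:
drive_tool(commands="0 0 0 -0.05 0;0 0 0 -0.1 0")

```text
t: 7.1
tool_pos: [0.5879, -0.0663, 0.0201]
tool_rot: [1.172, 1.214, -1.185]
contact_force: [-0.2, -30.8, 1.4]
opening: 0.043
```

Left fence reached: 31 N, stalled at y = -66.3 mm. Backing off and rising, then checking with the wrist and top cameras.

Emit:
drive_tool(commands="0 0 0 0.3 0;0 0 0 0.6 0;0 -0.5 0 0.8 0;0 -1.3 0 1 0;0 -2.1 0 1.3 0;0 -3 0 1.6 0;0 -3.6 0 1.6 0;0 -3.6 0 1.6 0")

```text
t: 7.77
tool_pos: [0.5919, -0.1249, 0.1695]
tool_rot: [1.187, 1.217, -1.177]
contact_force: [0.6, 0.2, 1.1]
opening: 0.0428
```

```bash
python3 to.py; python3 mod.py wrist w4; python3 mod.py top t4
```

```text
t 7.77 pos [ 591.9 -124.9  169.5] psi 2.00 tilt 0.60 F [0.6 0.2 1.1] tq [-0.03 -0.01 -0.02] open 42.8 q6 -0.37
(array([583.95501709, -10.07806778]), [92.66744995117188, 130.40867614746094], np.float32(2.3836823), array([[516.88    ,  33.50364 ],
       [520.73413 , -59.083626],
       [651.03    , -53.659775],
       [647.1759  ,  38.92749 ]], dtype=float32))
width [-1.55584328  2.94107465] ang -88.467316 at 652.54596 -91.27899
width [-2.53658852  2.06267481] ang 0.8251658 at 473.832 37.79289
(array([580.96557617,  -6.8365097 ]), [98.6257095336914, 131.54115295410156], np.float32(0.46775055), array([[514.7946  ,  41.937767],
       [515.5998  , -56.684654],
       [647.13654 , -55.610786],
       [646.33136 ,  43.011635]], dtype=float32))
width [-7.7201545   7.80808883] ang 89.89764 at 659.1039 -25.26394
width [-8.10031736  7.57049173] ang 2.3163676 at 536.1992 50.52849
```

View pics/w4.png

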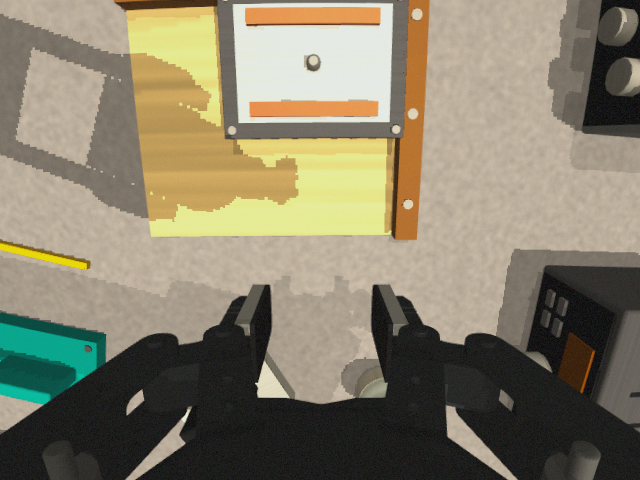

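View pics/t4.png

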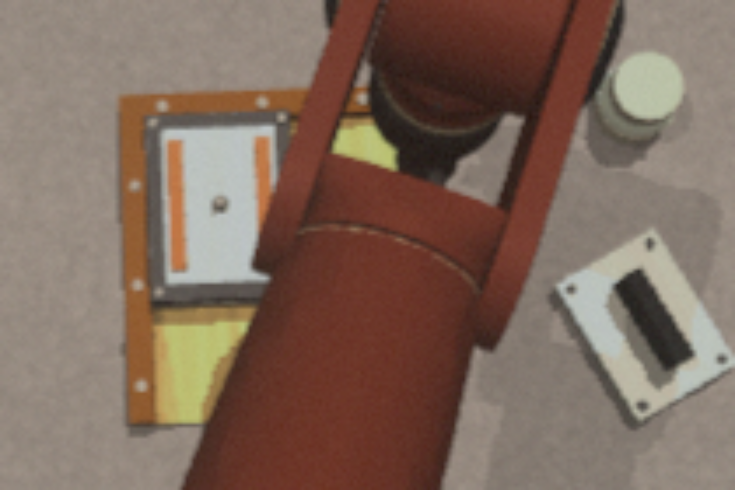

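Both views show the module flush: wrist yaw 2.4° against the jig's 2.3°, no board visible between the module and either fence. Next I'll locate the pin tip from several views and refine the cover.

```bash
python3 - <<'E'
from meas import *
im,d,i=load("w4.npz")
c=im[20:180,210:440]; cv2.imwrite("pics/w4c.png",cv2.resize(c,None,fx=3.4,fy=3.4,interpolation=cv2.INTER_CUBIC))
im2,d2,i2=load("t4.npz"); c=im2[170:210,300:350]; 
im3,d3,i3=grab("side"); cv2.imwrite("pics/s4.png",im3); np.savez("s4.npz",im=im3,d=d3,K=i3["K"],k1=i3["k1"],T=i3["T"])
o=[cv2.resize(im[40:84,290:340],(380,334),interpolation=cv2.INTER_CUBIC),cv2.resize(c,(400,334)[:2],interpolation=cv2.INTER_CUBIC)]
cv2.imwrite("pics/pin4.png",np.hstack(o))
E
```

```text
(no output)
```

View pics/w4c.png

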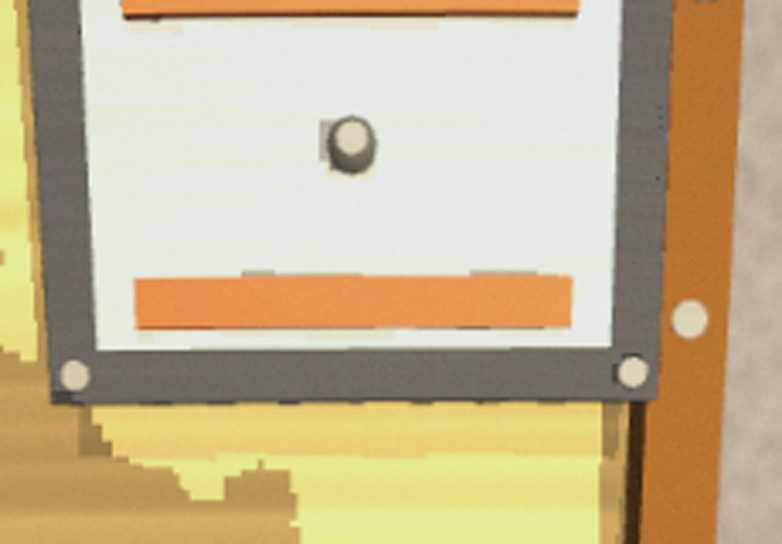

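View pics/pin4.png

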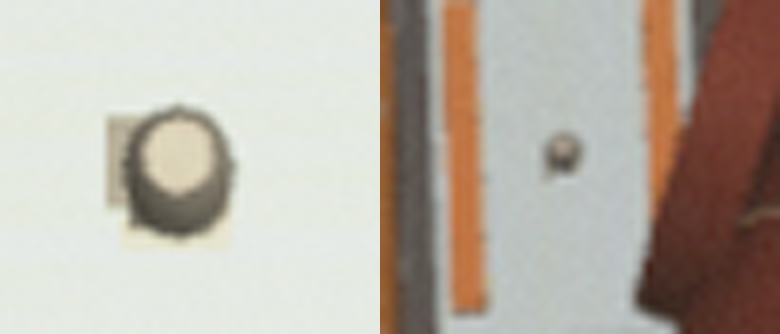

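View pics/s4.png

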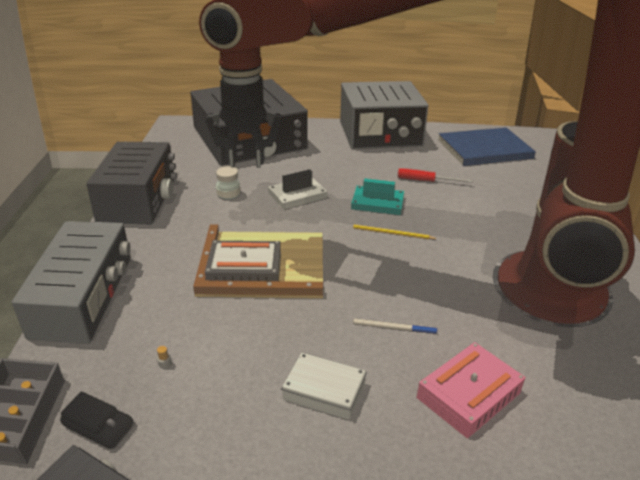

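Pin tip disc in the wrist crop: (313.1, 60.2). In the top view: about (322.1, 187.2).

```bash
python3 - <<'E'
from meas import *
for f,uv in(("w4",(313.1,60.2)),("t4",(322.1,187.2))):
    im,d,i=load(f+".npz"); print(f,onplane(i,[uv],.054)*1000, "T pos",np.round(i["T"][:3,3],4))
# cover in top (unshadowed t0), plate corner lines & holes
im,d,i=load("top0.npz")
c=im[180:260,405:485]; cv2.imwrite("pics/cov.png",cv2.resize(c,None,fx=7,fy=7,interpolation=cv2.INTER_CUBIC))
P=cloud(i,d); H,S,V=cv2.split(cv2.cvtColor(im,cv2.COLOR_BGR2HSV))
b=np.zeros((480,640),np.uint8); b[185:255,410:478]=1
m=((P[...,2]>.009)&(b>0)).astype(np.uint8); print("cov depthmask",rect(m,i,.017))
m=((V>135)&(S<35)&(b>0)).astype(np.uint8); k,l,s,cc=cv2.connectedComponentsWithStats(m); m=(l==1+np.argmax(s[1:,4])).astype(np.uint8); print("cov V",rect(m,i,.017))
E
python3 to.py 480 -310 170 -59
```

```text
w4 [[583.92803267  -5.83896206  54.        ]] T pos [ 0.5884 -0.058   0.3128]
t4 [[582.29152511  -5.73515736  54.        ]] T pos [ 0.328  -0.0153  1.2404]
cov depthmask (array([ 503.74121094, -301.3638916 ]), [83.0897445678711, 109.70294189453125], np.float32(30.441399), array([[ 435.40216, -293.33694],
       [ 477.50015, -364.97256],
       [ 572.08026, -309.39084],
       [ 529.9823 , -237.75522]], dtype=float32))
cov V (array([ 511.54418945, -300.56466675]), [86.20408630371094, 123.19591522216797], np.float32(29.423042), array([[ 436.71732, -293.28235],
       [ 479.06543, -368.3675 ],
       [ 586.3711 , -307.847  ],
       [ 544.02295, -232.76184]], dtype=float32))
t 7.92 pos [ 588.  -123.2  161.4] psi 2.06 tilt 0.13 F [-0.5 -0.2 -1.1] tq [-0.03 -0.03  0.05] open 42.9 q6 -0.37
units xyz [-0.218 -2.865  4.569] turn 12.212
```

View pics/cov.png

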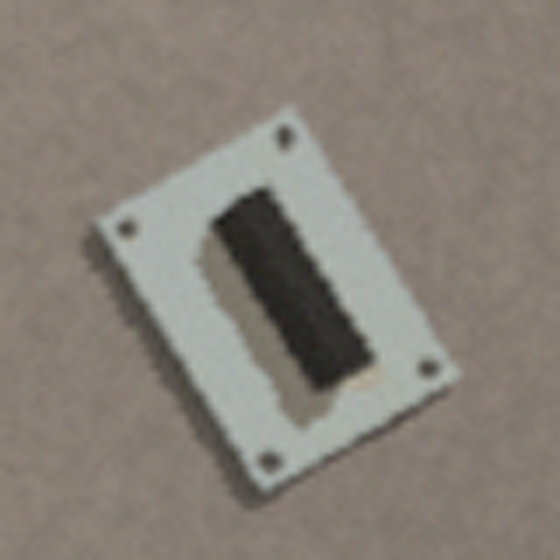

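```bash
python3 - <<'E'
from meas import *
im,d,i=load("top0.npz")
h=np.array([(285,136),(127,229),(430,369),(270,461)])/7+[405,180]-.5
p=onplane(i,h,.017)[:,:2]*1000; print(p,p.mean(0), [np.linalg.norm(p[a]-p[b]) for a,b in((0,1),(0,2),(1,3),(2,3))]); e=(p[0]-p[2]+p[1]-p[3]); print(np.degrees(np.arctan2(e[1],e[0])))
E
python3 to.py 434 -341 150 -59
```

```text
[[ 561.81762916 -305.29106058]
 [ 528.94149132 -249.8054066 ]
 [ 480.2946563  -353.22000152]
 [ 448.23971733 -297.37347774]] [ 504.82337353 -301.42248661] [np.float64(64.49417210703044), np.float64(94.56837993619152), np.float64(93.67762655640732), np.float64(64.39218377612933)]
30.48409011778288
t 7.92 pos [ 588.  -123.2  161.4] psi 2.06 tilt 0.13 F [-0.5 -0.2 -1.1] tq [-0.03 -0.03  0.05] open 42.9 q6 -0.37
units xyz [ 0.283 -4.042  5.303] turn 12.212
```

Emit:
drive_tool(commands="-1 0 -0.4 0.5 1.4;-1 0 -0.9 1.2 2.8;-1 0 -1.5 1.9 4.2;-1 0 -2.1 2.7 5.6;-1 0 -2.7 3.5 7;-1 0.1 -3.3 4.3 8.4;-1 0.2 -3.8 5 9.8;-1 0.28 -4.04 5.3 11.2")

```text
t: 8.58
tool_pos: [0.4315, -0.3428, 0.1482]
tool_rot: [1.865, 0.603, -1.87]
contact_force: [-0.7, -0.4, -0.0]
opening: 0.0852
```

```bash
python3 to.py 434 -341 150 -59.5
```

```text
t 8.58 pos [ 431.5 -342.8  148.2] psi -54.46 tilt 0.29 F [-0.7 -0.4 -0. ] tq [-0.    0.02 -0.02] open 85.2 q6 0.14
units xyz [-0.046  0.    -0.076] turn 1.009
```

Emit:
drive_tool(commands="-1 0 0 -0.05 1;-1 0 0 -0.05 1;-1 0 0 -0.05 1;-1 0 0 -0.05 1")

```text
t: 8.92
tool_pos: [0.4362, -0.3392, 0.1499]
tool_rot: [1.914, 0.537, -1.916]
contact_force: [0.3, 1.3, -0.2]
opening: 0.0855
```

```bash
python3 to.py; python3 - <<'E'
from meas import *
im,d,i=grab("wrist"); cv2.imwrite("pics/w5.png",im); np.savez("w5.npz",im=im,d=d,K=i["K"],k1=i["k1"],T=i["T"])
E
```

```text
t 8.92 pos [ 436.2 -339.2  149.9] psi -58.78 tilt 0.15 F [ 0.3  1.3 -0.2] tq [ 0.01  0.02 -0.02] open 85.5 q6 0.23
```

View pics/w5.png

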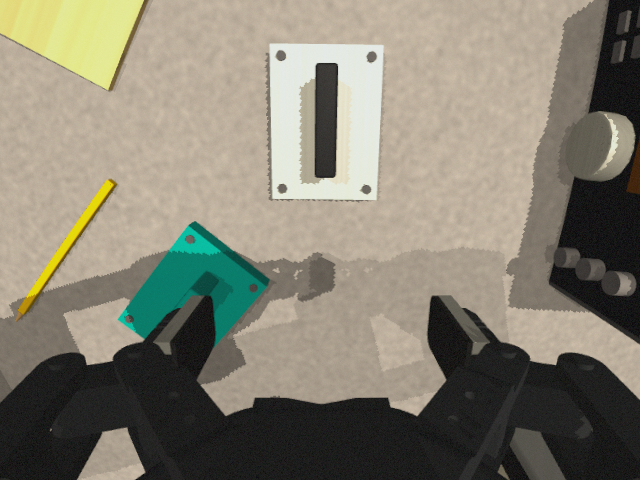

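The wrist view shows the white cover ahead at (326,122), black bar along the image column, holes at (281,56), (372,57), (282,188) and (366,189). The turquoise one is at lower left and well clear.

```bash
python3 - <<'E'
from meas import *
im,d,i=load("w5.npz"); g=cv2.cvtColor(im,cv2.COLOR_BGR2GRAY); P=cloud(i,d)
hs=[]
for u,v in((281,56),(372,57),(282,188.5),(366,189)):
    u0,v0=int(u)-9,int(v)-9; w=g[v0:v0+19,u0:u0+19].astype(float); k=(w<150); vv,uu=np.mgrid[v0:v0+19,u0:u0+19]; hs.append((uu[k].mean(),vv[k].mean()))
p=onplane(i,hs,.017)[:,:2]*1000; print(np.round(hs,1).tolist(),p,p.mean(0)); e=p[0]-p[2]+p[1]-p[3]; print("ang",np.degrees(np.arctan2(e[1],e[0])),[np.linalg.norm(p[a]-p[b]) for a,b in((0,1),(0,2),(1,3),(2,3))])
b=np.zeros((480,640),bool); b[40:210,260:390]=1
q=P[b&(P[...,2]>.05)]; r=cv2.minAreaRect((q[:,:2]*1000).astype(np.float32)); print(r,np.median(q[:,2]))
m=(b&(g>190)).astype(np.uint8); print(rect(cv2.morphologyEx(m,cv2.MORPH_OPEN,np.ones((5,5))),i,.017))
E
```

```text
[[280.6, 55.3], [371.3, 56.4], [282.0, 188.0], [365.7, 189.0]] [[ 529.85583959 -249.03796776]
 [ 562.47822605 -304.33533846]
 [ 448.55536313 -296.82126039]
 [ 481.12998523 -352.02078168]] [ 505.5048535  -300.55383707]
ang 30.41134601347245 [np.float64(64.20295400985245), np.float64(94.302759917401), np.float64(94.29442072709143), np.float64(64.09440814630752)]
((505.6536560058594, -300.61767578125), (69.79936218261719, 13.533567428588867), 30.34518814086914) 0.05761907155633254
(array([ 505.91131592, -300.95568848]), [81.24436950683594, 110.6375732421875], np.float32(30.665085), array([[ 437.61005, -294.2276 ],
       [ 479.0462 , -364.11102],
       [ 574.2126 , -307.68378],
       [ 532.7764 , -237.80035]], dtype=float32))
```

```bash
python3 to.py 505.5 -300.6 120 -59.6
```

```text
t 8.97 pos [ 436.4 -339.3  150.4] psi -58.79 tilt 0.10 F [ 0.5  0.  -0.5] tq [ 0.01  0.03 -0.09] open 85.5 q6 0.23
units xyz [ 0.759  0.068 -1.979] turn 0.162
```

Emit:
drive_tool(commands="-1 0 0.02 -0.5 0.16;-1 0.2 0.04 -1 0.16;-1 0.5 0.07 -1.5 0.16;-1 0.76 0.07 -1.98 0.16;-1 0.76 0.07 -1.98 0.16;-1 0.76 0.07 -1.98 0.16")

```text
t: 9.47
tool_pos: [0.5058, -0.3005, 0.1199]
tool_rot: [1.921, 0.525, -1.924]
contact_force: [0.5, 0.0, 0.3]
opening: 0.0857
```

```bash
python3 to.py 505.5 -300.6 21 -59.6
```

```text
t 9.47 pos [ 505.8 -300.5  119.9] psi -59.54 tilt 0.13 F [0.5 0.  0.3] tq [-0.04  0.    0.03] open 85.7 q6 0.38
units xyz [2.474 0.003 0.005] turn 0.011
```

Emit:
drive_tool(commands="-1 0.5 0 0 0;-1 1.1 0 0 0;-1 1.6 0 0 0;-1 2 0 0 0;-1 2.25 0 0 0;-1 2.4 0 0 0;-1 2.43 0 0 0;-1 2.43 0 0 0")

```text
t: 10.13
tool_pos: [0.5059, -0.3023, 0.0244]
tool_rot: [1.924, 0.519, -1.923]
contact_force: [-0.2, 0.1, 0.5]
opening: 0.0856
```

```bash
python3 to.py 505.5 -300.6 22 -59.6
```

```text
t 10.13 pos [ 505.9 -302.3   24.4] psi -59.75 tilt 0.05 F [-0.2  0.1  0.5] tq [-0.07 -0.11 -0.01] open 85.6 q6 0.38
units xyz [ 0.06  -0.042 -0.014] turn -0.03
```

Emit:
drive_tool(commands="0 0.05 -0.03 -0.01 0;0.5 0.05 -0.03 -0.01 0;1 0.05 -0.03 -0.01 0;1 0.05 -0.03 -0.01 0;1 0.05 -0.03 -0.01 0;1 0.05 -0.03 -0.01 0;1 0.05 -0.03 -0.01 0;1 0.05 -0.03 -0.01 0", newtons=60)

```text
t: 10.8
tool_pos: [0.5056, -0.3008, 0.0222]
tool_rot: [1.924, 0.52, -1.924]
contact_force: [-0.3, 1.1, 3.0]
opening: 0.0133
```

```bash
python3 to.py 505.5 -300.6 22 -59.6
```

```text
t 10.80 pos [ 505.6 -300.8   22.2] psi -59.75 tilt 0.03 F [-0.3  1.1  3. ] tq [0.1  0.06 0.03] open 13.3 q6 0.38
units xyz [ 0.004 -0.007  0.   ] turn -0.03
```

Emit:
drive_tool(commands="1 -0.1 0 0 0;1 -0.3 0 0 0;1 -0.7 0 0 0;1 -1.2 0 0 0;1 -1.8 0 0 0;1 -2.3 0 0 0;1 -2.6 0 0 0;1 -2.6 0 0 0", newtons=90)

```text
t: 11.47
tool_pos: [0.507, -0.3019, 0.1295]
tool_rot: [1.926, 0.515, -1.919]
contact_force: [1.1, -1.0, -3.0]
opening: 0.0128
```

```bash
python3 to.py 578 -80 126 -87.7;python3 - <<'E'
from meas import *
im,d,i=grab("wrist"); cv2.imwrite("pics/w6.png",im); np.savez("w6.npz",im=im,d=d,K=i["K"],k1=i["k1"],T=i["T"])
E
```

```text
t 11.47 pos [ 507.  -301.9  129.5] psi -59.75 tilt 0.35 F [ 1.1 -1.  -3. ] tq [ 0.02 -0.06 -0.01] open 12.8 q6 0.38
units xyz [ 0.075 -3.898 -4.329] turn 5.591
```

View pics/w6.png

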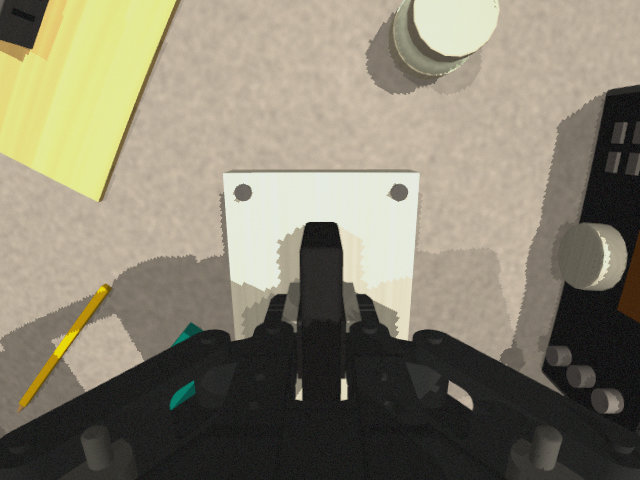

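The cover is held level and square, 3 N of weight, holes at (243,192) and (399,192). Next: its offset relative to the TCP.

```bash
cat > held.py <<'E'
from meas import *
def held(f,tcp,psi,uv,zt):
    im,d,i=load(f); g=cv2.cvtColor(im,cv2.COLOR_BGR2GRAY); hs=[]
    for u,v in uv:
        u0,v0=int(u)-13,int(v)-13; w=g[v0:v0+27,u0:u0+27].astype(float); k=(w<130); vv,uu=np.mgrid[v0:v0+27,u0:u0+27]; hs.append((uu[k].mean(),vv[k].mean()))
    p=onplane(i,hs,zt/1000)[:,:2]*1000; e=p[1]-p[0]; a=np.degrees(np.arctan2(e[1],e[0]))
    n=np.array([-e[1],e[0]])/np.linalg.norm(e); c=p.mean(0)-47.15*n
    t=np.radians(psi); ty=np.array([np.cos(t),np.sin(t)]); tz=np.array([np.sin(t),-np.cos(t)])
    P=cloud(i,d); print("plate z",P[180,320,2])
    print("holes",np.round(hs,1).tolist(),"dist",np.linalg.norm(e),"hole-line ang",a,"psi",psi,"centre",c,"minus TCP in tool y,z",(c-tcp)@ty,(c-tcp)@tz)
if __name__=="__main__":
    held("w6.npz",np.array([507.,-301.9]),-59.75,((243,192),(399,192)),124.5)
E
python3 held.py
```

```text
plate z 0.12389214755789243
holes [[242.7, 192.1], [398.6, 191.9]] dist 64.38261248511252 hole-line ang -59.71748449684902 psi -59.75 centre [ 506.9820899  -302.25370918] minus TCP in tool y,z 0.2965239061872565 0.19366086551884945
```

```bash
python3 to.py 584.2 -5.6 130 -87.65
```

```text
t 11.52 pos [ 506.1 -301.2  127.2] psi -59.75 tilt 0.17 F [-1.  -0.3 -3.7] tq [-0.03  0.02  0.02] open 12.9 q6 0.38
units xyz [-0.078 -5.4   -5.411] turn 5.58
```

Emit:
drive_tool(commands="1 0 -0.3 -0.3 0.5;1 0 -0.9 -0.9 1.2;1 -0.05 -1.5 -1.5 1.9;1 -0.08 -2.1 -2.1 2.6;1 -0.08 -2.7 -2.7 3.3;1 -0.08 -3.3 -3.3 4;1 -0.08 -3.9 -3.9 4.7;1 -0.08 -4.4 -4.4 5.3")

```text
t: 12.18
tool_pos: [0.5675, -0.0574, 0.1264]
tool_rot: [2.186, 0.071, -2.194]
contact_force: [-0.1, -0.4, -3.6]
opening: 0.0128
```

```bash
python3 to.py 584.2 -5.6 130 -87.65
```

```text
t 12.18 pos [567.5 -57.4 126.4] psi -86.37 tilt 0.23 F [-0.1 -0.4 -3.6] tq [-0.03 -0.02 -0.05] open 12.8 q6 1.28
units xyz [-0.09  -1.267 -0.499] turn 0.255
```

Emit:
drive_tool(commands="1 0 -0.4 -0.15 0.1;1 0 -0.8 -0.3 0.25;1 0 -1.1 -0.42 0.25;1 0 -1.25 -0.5 0.25;1 0 -1.27 -0.5 0.25;1 0 -1.27 -0.5 0.25;1 0 -1.27 -0.5 0.25;1 0 -1.27 -0.5 0.25")

```text
t: 12.85
tool_pos: [0.5852, -0.0089, 0.1288]
tool_rot: [2.199, 0.047, -2.2]
contact_force: [-0.8, 0.3, -2.7]
opening: 0.0133
```

```bash
python3 to.py 584.2 -5.6 100 -87.65; python3 - <<'E'
from meas import *
for n,f in(("wrist","w7"),("side","s7")):
    im,d,i=grab(n); cv2.imwrite(f"pics/{f}.png",im); np.savez(f+".npz",im=im,d=d,K=i["K"],k1=i["k1"],T=i["T"])
im=cv2.imread("pics/s7.png"); cv2.imwrite("pics/s7c.png",cv2.resize(im[150:310,170:350],None,fx=3.5,fy=3.5))
E
```

```text
t 12.85 pos [585.2  -8.9 128.8] psi -87.56 tilt 0.02 F [-0.8  0.3 -2.7] tq [-0.02 -0.    0.04] open 13.3 q6 1.39
units xyz [ 0.721 -0.084  0.022] turn 0.018
```

View pics/w7.png

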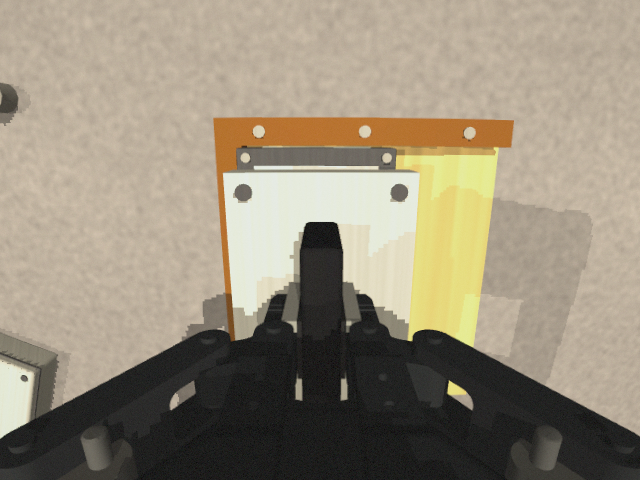

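View pics/s7c.png

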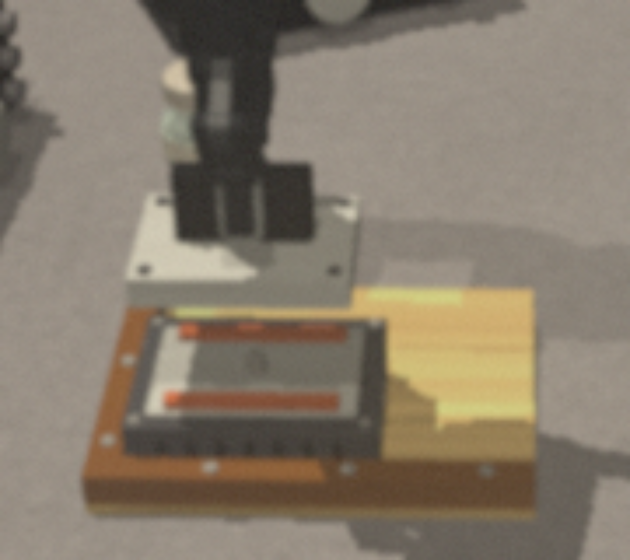

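The wrist view shows the module's two far corner screws at (245,158) and (387,158), next to the cover's holes. Comparing the two in the same picture cancels calibration bias.

```bash
python3 - <<'E'
from meas import *
from held import held
def cen(g,u,v,r,lo):
    u0,v0=int(round(u))-r,int(round(v))-r; w=g[v0:v0+2*r+1,u0:u0+2*r+1]; k=w>lo; vv,uu=np.mgrid[v0:v0+2*r+1,u0:u0+2*r+1]; return uu[k].mean(),vv[k].mean()
im,d,i=load("w4.npz"); g=cv2.cvtColor(im,cv2.COLOR_BGR2GRAY)
s=[cen(g,232,130,5,150),cen(g,396,129,5,150)]; p=onplane(i,s,.042)[:,:2]*1000
pin=onplane(i,[(313.1,60.2)],.054)[0,:2]*1000
th=np.radians(2.35); Rm=np.array([[np.cos(th),-np.sin(th)],[np.sin(th),np.cos(th)]])
print("screws rel pin, module frame",(p-pin)@Rm)
e=p[1]-p[0]; print("mod ang",np.degrees(np.arctan2(e[1],e[0])))
im,d,i=load("w7.npz"); g=cv2.cvtColor(im,cv2.COLOR_BGR2GRAY)
s=[cen(g,245,158,5,150),cen(g,387,158,5,150)]; print(s); q=onplane(i,s,.042)[:,:2]*1000; print(q); e=q[1]-q[0]; print("len",np.linalg.norm(e),"ang",np.degrees(np.arctan2(e[1],e[0]))+90)
m=q.mean(0); 
for a in(59,60): print("module centre if screws at",a,m-Rm@np.array([a,0]))
held("w7.npz",np.array([585.2,-8.9]),-87.56,((243,192),(399,192)),123.8)
E
python3 to.py
```

```text
screws rel pin, module frame [[-59.60376681 -44.02723561]
 [ 59.20753549 -44.07492591]]
mod ang 2.327001744367674
[(np.float64(244.86486486486487), np.float64(157.33783783783784)), (np.float64(386.61842105263156), np.float64(157.5))]
[[640.92997521  40.83749551]
 [644.55712653 -47.7771218 ]]
len 88.68881906865893 ang 2.3439080758816715
module centre if screws at 59 [583.79317028  -5.88903373]
module centre if screws at 60 [582.79401129  -5.93003747]
plate z 0.12485238019486244
holes [[242.9, 192.2], [398.9, 192.1]] dist 64.40696970002479 hole-line ang -87.53221652476012 psi -87.56 centre [585.12419865  -9.14702483] minus TCP in tool y,z 0.24357375863634972 0.08624924811936263
t 12.95 pos [585.3  -8.8 129. ] psi -87.56 tilt 0.01 F [ 0.3 -0.6 -3.2] tq [0.05 0.02 0.01] open 12.8 q6 1.39
```

```bash
python3 to.py 583.9 -5.5 90 -87.7
```

```text
t 12.95 pos [585.3  -8.8 129. ] psi -87.56 tilt 0.01 F [ 0.3 -0.6 -3.2] tq [0.05 0.02 0.01] open 12.8 q6 1.39
units xyz [ 0.975 -0.083  0.031] turn 0.028
```

Emit:
drive_tool(commands="1 0.2 -0.08 0.03 0.03;1 0.5 -0.08 0.03 0.03;1 0.8 -0.08 0.03 0.03;1 1 -0.08 0.03 0.03;1 1.1 -0.08 0.03 0.03;1 1.1 -0.08 0.03 0.03;1 1.1 -0.08 0.03 0.03;1 1.1 -0.08 0.03 0.03")

```text
t: 13.62
tool_pos: [0.5845, -0.0049, 0.0855]
tool_rot: [2.202, 0.045, -2.2]
contact_force: [-0.7, 0.2, -3.2]
opening: 0.0131
```

```bash
python3 to.py 583.9 -5.5 78 -87.7
```

```text
t 13.62 pos [584.5  -4.9  85.5] psi -87.64 tilt 0.06 F [-0.7  0.2 -3.2] tq [-0.01  0.    0.03] open 13.1 q6 1.39
units xyz [0.187 0.015 0.017] turn 0.011
```

Emit:
drive_tool(commands="1 0.06 0.01 0.01 0;1 0.12 0.01 0.01 0;1 0.18 0.01 0.01 0;1 0.24 0.01 0.01 0;1 0.3 0.01 0.01 0;1 0.3 0.01 0.01 0")

```text
t: 14.12
tool_pos: [0.5832, -0.0052, 0.0722]
tool_rot: [2.199, 0.045, -2.202]
contact_force: [0.0, 0.0, -3.2]
opening: 0.013
```

```bash
python3 to.py 583.9 -5.5 64 -87.7
```

```text
t 14.12 pos [583.2  -5.2  72.2] psi -87.65 tilt 0.07 F [ 0.   0.  -3.2] tq [ 0.02 -0.02 -0.02] open 13.0 q6 1.39
units xyz [ 0.205  0.008 -0.018] turn 0.01
```

The underside is about 4 mm below the pin's tip with no contact force, so the pin is in the socket. Continuing.

Emit:
drive_tool(commands="1 0.04 0.01 -0.01 0;1 0.08 0.01 -0.01 0;1 0.12 0.01 -0.01 0;1 0.12 0.01 -0.01 0")

```text
t: 14.45
tool_pos: [0.5844, -0.0057, 0.0687]
tool_rot: [2.201, 0.045, -2.2]
contact_force: [-1.5, 0.4, 1.5]
opening: 0.0128
```

```bash
python3 to.py 583.9 -5.5 64 -87.7
```

```text
t 14.45 pos [584.4  -5.7  68.7] psi -87.65 tilt 0.02 F [-1.5  0.4  1.5] tq [0.07 0.3  0.02] open 12.8 q6 1.39
units xyz [ 0.117 -0.005  0.011] turn 0.011
```

Strips contact at the expected TCP height of 69 mm. Pressing down in small steps.

Emit:
drive_tool(commands="1 0.03 0 0 0;1 0.06 0 0 0;1 0.09 0 0 0;1 0.12 0 0 0")

```text
t: 14.78
tool_pos: [0.5844, -0.0057, 0.0642]
tool_rot: [2.201, 0.045, -2.2]
contact_force: [-9.0, 1.0, 13.4]
opening: 0.0125
```

```bash
python3 to.py
```

```text
t 14.78 pos [584.4  -5.7  64.2] psi -87.65 tilt 0.03 F [-9.   1.  13.4] tq [ 0.08  1.36 -0.01] open 12.5 q6 1.39
```

Emit:
drive_tool(commands="1 0.01 0 0.01 0;1 0.02 0 0.01 0;1 0.02 0 0.01 0")

```text
t: 15.03
tool_pos: [0.5844, -0.0057, 0.0642]
tool_rot: [2.202, 0.045, -2.199]
contact_force: [-4.6, 0.5, 8.8]
opening: 0.0132
```

```bash
python3 to.py; python3 - <<'E'
from meas import *
for n,f in(("wrist","w8"),("side","s8")):
    im,d,i=grab(n); cv2.imwrite(f"pics/{f}.png",im); np.savez(f+".npz",im=im,d=d,K=i["K"],k1=i["k1"],T=i["T"])
    P=cloud(i,d)
    if n=="wrist": 
        for v,u in((200,280),(200,380),(250,260),(190,320)): print(v,u,np.round(P[v,u]*1000,1))
im=cv2.imread("pics/s8.png"); cv2.imwrite("pics/s8c.png",cv2.resize(im[180:310,170:350],None,fx=3.5,fy=3.5))
E
python3 to.py
```

```text
t 15.03 pos [584.4  -5.7  64.2] psi -87.65 tilt 0.06 F [-4.6  0.5  8.8] tq [0.07 0.79 0.03] open 13.2 q6 1.39
200 280 [627.5  12.7  59.6]
200 380 [629.2 -28.5  59.8]
250 260 [605.5  21.1  59.5]
190 320 [632.2  -3.6  59. ]
t 15.13 pos [584.4  -5.7  64.2] psi -87.65 tilt 0.07 F [-4.5  0.3  9. ] tq [0.11 0.84 0.03] open 12.9 q6 1.39
```

View pics/w8.png

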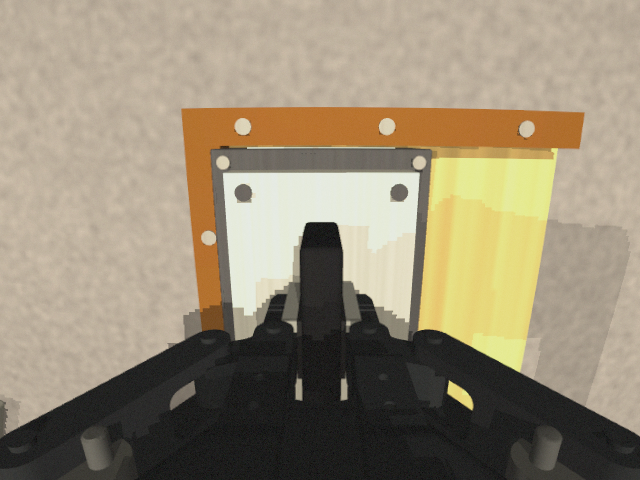

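View pics/s8c.png

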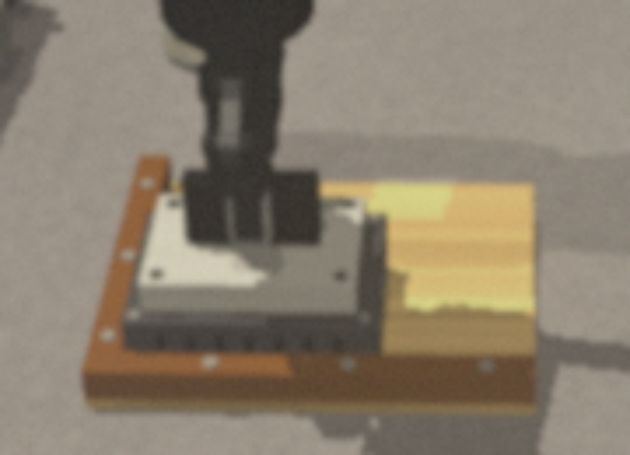

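```bash
python3 - <<'E'
import cv2
im=cv2.imread("pics/w8.png"); cv2.imwrite("pics/w8c.png",cv2.resize(im[100:260,170:450],None,fx=2.8,fy=2.8,interpolation=cv2.INTER_CUBIC))
E
```

```text
(no output)
```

View pics/w8c.png

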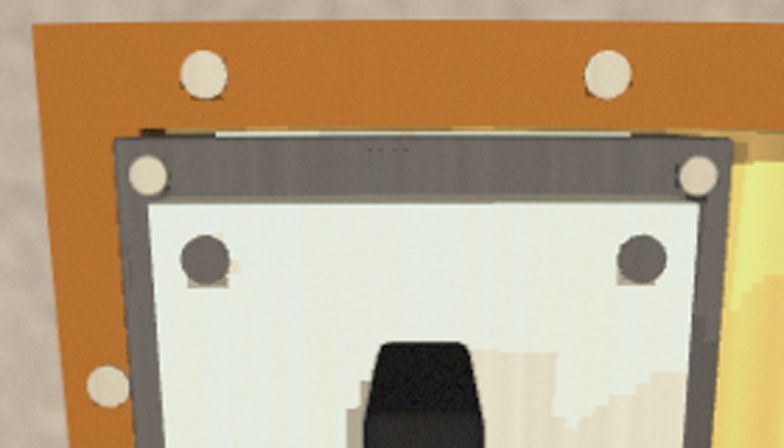

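```bash
python3 - <<'E'
from meas import *
im,d,i=load("w8.npz"); print(im[140:154,300].tolist(),im[140:154,365].tolist())
for u in(250,300,365): 
    a=onplane(i,[(u,146.0)],.024)[0]*1000; b=onplane(i,[(u,149.2)],.042)[0]*1000; c=onplane(i,[(u,149.2)],.006)[0]*1000; print(u,a,b,c)
print(i["T"][:3,3])
P=cloud(i,d); print(np.round(P[140:154,300]*1000,1))
E
```

```text
[[47, 117, 184], [48, 117, 184], [48, 116, 184], [47, 118, 185], [50, 116, 184], [74, 128, 170], [79, 125, 150], [178, 201, 200], [119, 132, 130], [84, 90, 96], [97, 104, 109], [95, 105, 111], [96, 103, 107], [96, 106, 109]] [[49, 117, 183], [50, 117, 184], [50, 117, 183], [48, 115, 182], [49, 117, 184], [65, 122, 167], [75, 121, 147], [170, 195, 194], [131, 145, 141], [81, 85, 91], [94, 101, 106], [99, 104, 108], [99, 106, 110], [94, 101, 107]]
250 [648.18614035  31.82144547  24.        ] [647.10226952  28.39968399  42.        ] [646.16517104  35.2561211    6.        ]
300 [649.09463383   7.03653488  24.        ] [647.92650331   5.9993233   42.        ] [647.16851154   7.98814279   6.        ]
365 [650.44824232 -25.09596912  24.        ] [649.14869228 -23.04188958  42.        ] [648.65628323 -27.3637506    6.        ]
[ 0.65141472 -0.00315305  0.20766893]
[[652.    7.1  24.4]
 [651.5   7.1  24.9]
 [651.    7.1  24.3]
 [650.5   7.1  24.3]
 [650.1   7.   24.5]
 [649.4   8.    6.8]
 [648.9   8.    7.1]
 [648.7   6.5  32.6]
 [648.4   6.   41.8]
 [648.    6.   42.8]
 [647.6   5.9  43.1]
 [647.1   6.   42.3]
 [646.7   5.9  43.3]
 [646.3   6.   42. ]]
```

The far-fence gap is about 1.3 mm (limit 4) and the left gap is under 1 mm. The plate top is at 59–60 mm (59 expected) and level, so the cover is seated. I'll add a little press margin and hold.

Emit:
drive_tool(commands="1 0.03 0 0 0;1 0.05 0 0 0;1 0.05 0 0 0;1 0.05 0 0 0;1 0.05 0 0 0")

```text
t: 15.55
tool_pos: [0.5844, -0.0057, 0.0642]
tool_rot: [2.201, 0.045, -2.2]
contact_force: [-12.2, 1.2, 20.2]
opening: 0.013
```

```bash
python3 to.py; python3 mod.py top t9; python3 - <<'E'
from meas import *
from held import held
im,d,i=grab("wrist"); np.savez("w9.npz",im=im,d=d,K=i["K"],k1=i["k1"],T=i["T"])
o=ctrl.get_obs(); held("w9.npz",np.array(o["tool_pos"])[:2]*1000,-87.65,((243,192),(399,192)),59)
P=cloud(i,d); print("plate z med",np.median(P[200:240,250:290,2])*1000,np.median(P[200:240,365:400,2])*1000)
E
python3 to.py
```

```text
t 15.55 pos [584.4  -5.7  64.2] psi -87.64 tilt 0.02 F [-12.2   1.2  20.2] tq [0.19 1.72 0.04] open 13.0 q6 1.39
(array([582.80773926,  36.50526428]), [4.874895095825195, 7.210045337677002], np.float32(-89.853516), array([[580.3611  ,  40.104034],
       [580.3795  ,  32.894012],
       [585.2544  ,  32.906494],
       [585.23596 ,  40.116516]], dtype=float32))
width [-8.88774839  9.1476212 ] ang -85.388016 at 661.125 -112.79399
width [-7.56115003  6.99807816] ang -3.5041757 at 595.8428 52.88797
plate z 0.06012823909897669
holes [[242.8, 192.6], [398.8, 192.1]] dist 64.51020713594791 hole-line ang -87.47399531541149 psi -87.65 centre [584.23299102  -6.07369774] minus TCP in tool y,z 0.37330489746189044 0.1722499974892725
plate z med 59.78774375647809 59.75759954180691
t 15.65 pos [584.4  -5.7  64.2] psi -87.64 tilt 0.02 F [-11.    0.5  19.6] tq [0.18 1.75 0.01] open 12.7 q6 1.39
```

View pics/t9.png

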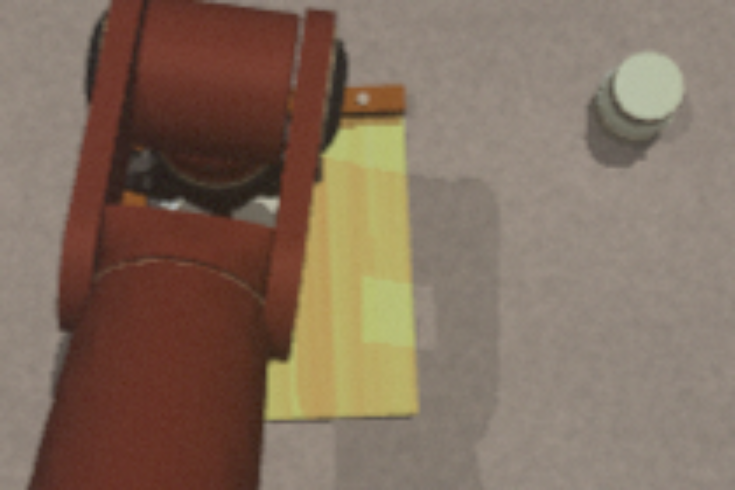

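The extra press raised the force from 9 to 20 N with no further travel (TCP z stays 64.2 mm), so the cover is fully home. The top view shows the jar where it was. Handing in.

```bash
python3 -c "
from station import ctrl
print(ctrl.finish_job())"
```

```text
the job is handed in; nothing more can be done
None
```

The job is handed in at about 15.7 s of the 72 s allowed. I pushed the module flush against the far fence and then the left fence. Then I gripped the cover by its bar, lowered it onto the pin, and pressed it against the strips until it stopped. The arm still held it there. The hand-in gave no verdict.

Last checks:
- **Cover:** extra press raised the downward force from 9 to 20 N with no further travel, so I take it as fully home. The plate top read about 59.8 mm against 59 expected, and level. It was square with the module within about 0.2°, and its centre was about 0.5 mm from my pin estimate.
- **Module:** about 1.3 mm from the far fence (limit 4), so not in full contact there. It was under 1 mm from the left fence and square within about 0.1°.
- **Disagreements:** camera and touch estimates of the pin's position differed by up to about 3 mm in x. The pin still entered with no contact force. About 11 N of sideways force remained at the end, pressing the module towards the far fence.
- **Failed check:** in the final top view the arm hid the module, so that measurement was no use. I relied on the wrist camera instead.
- **Other objects:** the jar looked unmoved in the last top view. I kept clear of the box and the adapter but did not measure them at the end.

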